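# Pivot a profile past a post into the setting bay

### The job

Push the aluminium profile along the bench with the fingertips, angling it past the red-capped post, one end first and then the other, until it lies in the bay behind the post, between the two blue end stops and flush against the aluminium back fence along its whole length. Do not lift or carry the profile, keep it flat on the bench, and leave the jar, the bottle and the solder spool where they stand.

Things in the scene. Friction and masses are not known exactly. Their poses are not given: they have to be found in the camera images.
- fixture: fixed fixture on the bench, may stand turned. Origin: on the bench, middle of the front face of its aluminium back fence (14 mm thick, 30 mm high); x points into the fence (away from the robot), y along it to the left, z up. The bay is the bench in front of the fence (x below 0), 178 mm wide between two blue end stops; a post stands in its mouth
- left_stop (a point): top of the left blue end stop: front inner corner. Stop 14 mm thick, 30 mm high; inner face at fixture y = +89 mm; runs from the fence out to fixture x = -32 mm
- right_stop (a point): top of the right blue end stop: front inner corner. Stop 14 mm thick, 30 mm high; inner face at fixture y = -89 mm; runs from the fence out to fixture x = -50 mm
- post (a point): top centre of the fixed steel post with red cap, 12 mm diameter, 45 mm high, at fixture x = -50, y = -39 mm: 44 mm free from post to fence, 122 mm from post to left stop (less than the profile's length, so the profile must go in at an angle, its right end first behind the post)
- profile: loose slotted aluminium bar with black end caps, 20 x 20 x 160 mm, about 0.17 kg, flat on the bench in front of the bay, somewhat to its left. Origin: centre of its underside; y along its length to its left end, x across it, z up. A push of about 1 to 2 N slides it. Flush, its origin is at fixture x = -10 mm
- right_end (a point): centre of the profile's right end face (profile y = -80 mm), 10 mm above its underside
- left_end (a point): centre of the profile's left end face (profile y = +80 mm), 10 mm above its underside
- paste_jar: bystander: small clear jar with a black lid, 48 mm diameter, 38 mm high, loose; origin at the centre of its underside
- flux_bottle: bystander: small clear bottle with a black cap and a tan label, 38 mm diameter, 69 mm high, loose; origin at the centre of its underside
- solder_spool: bystander: spool of solder with red flanges, 48 mm diameter, 50 mm high, loose; origin at the centre of its underside

How it is judged:
At the end, for the whole second after the job is handed in: The profile lies at rest flat on the bench inside the bay, between the end stops (its middle within 12 mm of the bay's middle along the fence), with no gap over 4.5 mm between fence and profile at either end (x of each of right_end, left_end in the frame of fixture above -0.0145 m and x of profile in the frame of fixture below 0 m and y of profile in the frame of fixture between -0.012 and 0.012 m and height (world z) of profile below 0.004 m and linear speed of profile below 0.01 m/s); the robot touches nothing.
It fails at once if the profile is lifted off the bench (over 6 mm) (height (world z) of profile above 0.006 m).
It fails at once if the profile is tipped (angle between profile's own z axis and vertical above 0.2 rad).
It fails at once if the jar is moved over 15 mm or tipped (distance of paste_jar from where it was at the start of the episode above 0.015 m or angle between paste_jar's own z axis and vertical above 0.3 rad).
It fails at once if the bottle is moved over 15 mm or tipped (distance of flux_bottle from where it was at the start of the episode above 0.015 m or angle between flux_bottle's own z axis and vertical above 0.3 rad).
It fails at once if the solder spool is moved over 15 mm or tipped (distance of solder_spool from where it was at the start of the episode above 0.015 m or angle between solder_spool's own z axis and vertical above 0.3 rad).
It also fails if it takes over 72 s, if anything falls off the work surface, if the arm or the gripper's body presses on something with over 40 N, if the wrist force passes 120 N, or if a joint passes its speed limit or range.

### The arm

A 6-joint arm with a two-finger parallel gripper is mounted at the origin on a cart in front of the work surface, level with it; the furniture and walls round the work are solid. World frame = base frame: x ahead of the robot, y to its left, z up, the work surface at z = 0. Lengths are in m, angles in rad, forces in N, time in s.
With the tool pointing down it reaches from about 0.35 to 0.85 m from the base axis. Payload 8.1 kg.
Tool frame: the origin (TCP) lies on the centre line of the jaws, within the pads' length; the fingertips stand 14 mm ahead of it and the grasp point (between the pads) lies 5 mm behind it (ctrl.tip_extent is the distance from the TCP to the fingertips, in m); z points along the fingers, y is the line along which they close (so a half turn about z gives the same grasp; the last joint's range is limited). The gripper opens to 85 mm and grips with 20 to 120 N. Pads are 22 mm wide; open, the fingers measure 114 mm over their backs; the gripper's body (76 mm by 85 mm) begins 54 mm behind the grasp point. The pads swing forward as they close: fully open they stand 13 mm farther back than shut.
Start: joints at [1.089, 0.13, 1.488, -0, 1.523, -0.085], TCP at [0.232, 0.553, 0.245] pointing down, gripper open.
Joint ranges: [-2.96, 2.96], [-0.89, 2.26], [0.02, 2.5], [-1.34, 4.48], [0, 2.73], [-2.66, 2.66]. Speed limits (rad/s): [2.39, 2.39, 2.79, 3.14, 3.14, 3.14].

### API

Orientations are given as a unit quaternion [w, x, y, z].
In Python, from rig import monitor, optics, order, ctrl gives the robot as it stands. The module is installed in compiled form; this text tells all that it offers.
- The arm moves only by the tool play_rows, never from a script. Its argument "steps" is text: rows parted by semicolons, each of 5 numbers parted by spaces: the shift along the tool's x, y, z normalised to -1 to 1, where 1 is 8 cm, then the turn about the tool's z normalised to -1 to 1, where 1 is 0.08 rad, then the gripper's target within -1 to 1 (shut at 1, half-way at 0, fully open at -1). In form: x y z yaw claw; .... A call has exactly 10 rows; each row shifts and turns the commanded pose from where the row before left it, along the tool's axes as they then stand; what a row does not reach is not made up. A row lasts 1/12 s, in which the tool goes at most 41.7 mm and 7.16 degrees, less where a joint would pass 70% of its speed; a pose out of reach is approached as far as the arm can. A call with a number of a shift or a turn outside -1 to 1 is refused whole. A call with a gripper value outside its range is refused whole. The fingers move at their own pace and stop on an object; "squeeze" is the grip in N (left out, the last holds). Time passes only in rows, so rows that do not move let the fingers close, or fill a call up. It gives the time, the measured TCP pose, the force, the opening and the grip force at its end, in the units of the state.
- monitor.sense(): the state, without advancing time (a new reading comes with each control period).
- optics.camera(name): name is "side" or "top" or "wrist"; returns the picture (420x560x3 uint8, blue, green, red); there is no depth.
- optics.get_calibration(name): a dict with "fov_y" (degrees; the focal length in pixels is half the picture's height over the tangent of half this angle, whatever the lens; pixels are square), "cx", "cy" (the principal point, pixels), "pose" (4x4, takes a point from camera to world coordinates). Camera axes: x right, y up, looking along -z (the intrinsics and any distortion apply to the point x, -y, -z); pixel columns grow to the right and rows downward; lengths in m; the calibration is good to about 2 mm. A picture is of the moment at which its call begins: read the wrist's pose just before it. get_calibration takes no time and is no camera call; for the wrist camera it gives the pose at the moment of the call.
- order.sign_off(): hands the job in; it is judged then, once.
Trained networks look in the newest picture that a camera, given by its name, has taken for a name from the list of things; names that differ only in an ending like _2 or _b are one class to them, and where a whole thing is asked for, a point or a joint stands for the part that bears it (a point fixed in the world has none). Each returns a list of dicts, best first, with "conf" (0 to 1); they miss things now and then, are a little off and sometimes report something else, mostly with a low value. They report only what shows in the picture. A call takes as long as a camera call.
- optics.trace(camera, query): "mask" (420x560 bool, what is visible of it) and "point" ([column, row] in pixels, amid what is visible of it).
- optics.landmark_of(camera, query): "point" ([column, row] in pixels: a listed point, or the origin of a listed thing).
The state is a dict: "time": time; "joint_pos": joint angles; "dq": joint speeds; "joint_torque": joint torques, N m; "eef_pos": TCP position; "tcp_rot": TCP orientation; "wrist_force": force on the tool from outside, world axes, zero at the start; "moment": the same for the moment, N m; "opening": opening from 0.0 (shut) to 1.0 (fully open); "gripper_force": force on a finger pad.
Only numpy, scipy, OpenCV 4.12 (cv2) and the standard library are available. Lean on these libraries where they do the work, as an engineer would, in place of code of your own. Each camera call takes 0.05 s, during which the arm holds its last target. There are 200 camera calls.

## Working session

There is one attempt and no reset: what is moved stays moved. The work goes in short steps, Python scripts to look and compute and a tool call to move; the robot and the scene stay as the last step left them, time stands still between calls to the robot, and variables do not carry over. Pictures are saved under pics/ and viewed, at most 12 in all, crops included, and the job is handed in when it is done.

Besides the shell and the picture viewer there is one more tool, called as name(argument=value, ...), one argument or row to a line, values as JSON. play_rows: Moves the arm, as the interface text tells. Scaled input: -1 to 1 covers 8 cm each way for a shift and 0.08 rad each way for a turn. Its arguments: {"type":"object","properties":{"steps":{"type":"string"},"squeeze":{"type":"number"}},"required":["steps"]}

```bash
mkdir -p pics
cat > h.py <<'E'
import numpy as np, cv2
from rig import monitor, optics, order, ctrl
def ray(cam,px):
    c=optics.get_calibration(cam); f=210/np.tan(np.radians(c['fov_y'])/2); T=np.array(c['pose'])
    d=T[:3,:3]@np.array([(px[0]-c['cx'])/f,-(px[1]-c['cy'])/f,-1]); return T[:3,3],d
def at(cam,px,z):
    o,d=ray(cam,px); return o+d*(z-o[2])/d[2]
def proj(cam,P):
    c=optics.get_calibration(cam); f=210/np.tan(np.radians(c['fov_y'])/2); T=np.array(c['pose'])
    p=np.linalg.inv(T)@np.append(P,1); return c['cx']-f*p[0]/p[2], c['cy']+f*p[1]/p[2]
Z=dict(left_stop=.03,right_stop=.03,post=.045,right_end=.01,left_end=.01,profile=0,fixture=0,paste_jar=0,flux_bottle=0,solder_spool=0)
def look(cam,names):
    img=optics.camera(cam); out={}
    for n in names:
        r=optics.landmark_of(cam,n)
        if r: out[n]=at(cam,r[0]['point'],Z[n]); print(cam,n,np.round(r[0]['point'],1),round(r[0]['conf'],2),np.round(out[n],4))
    return img,out
E
python3 - <<'E'
from h import *
print(monitor.sense())
for c in('top','side'):
    print({k:v for k,v in optics.get_calibration(c).items()})
    i,o=look(c,Z); cv2.imwrite(f'pics/{c}0.png',i)
print(optics.get_calibration('wrist'))
cv2.imwrite('pics/both.png',np.hstack([cv2.imread('pics/top0.png'),cv2.imread('pics/side0.png')])[:, :])
E
```

```text
{'time': 0.0, 'joint_pos': array([ 1.08860332e+00,  1.31162393e-01,  1.48927598e+00,  2.77319242e-05,
        1.52297571e+00, -8.54384056e-02]), 'dq': array([-0.00071457,  0.00035189,  0.00136832,  0.00197774, -0.00072023,
       -0.00055743]), 'joint_torque': array([-1.80516148e-03, -5.69405973e+01, -5.00557387e+01, -2.90389371e-04,
        1.49467302e-02, -2.00429395e-05]), 'eef_pos': array([0.23160923, 0.55293947, 0.24424547]), 'tcp_rot': array([-2.68314484e-04,  1.97079299e-01,  9.80387128e-01, -8.70402619e-04]), 'wrist_force': array([ 0.19207555, -0.71434201,  0.74602992]), 'moment': array([-0.02474034, -0.00977235, -0.00382538]), 'gripper_force': 0.0, 'opening': 0.9952055869735266}
{'fov_y': 51.13686571521869, 'cx': 269.8534232209805, 'cy': 204.7442716312446, 'pose': array([[-0.0252311 ,  0.98994178, -0.13920727,  0.41466015],
       [-0.99963864, -0.0262758 , -0.00567166, -0.37640948],
       [-0.00927239,  0.13901387,  0.99024702,  0.90810342],
       [ 0.        ,  0.        ,  0.        ,  1.        ]])}
top left_stop [230.2 206.8] 0.74 [ 0.536  -0.2912  0.03  ]
top right_s
[... 961 characters left out ...]
45 ]
side right_end [305.5 236.3] 0.95 [ 0.4759 -0.3596  0.01  ]
side left_end [261.9 282.2] 0.71 [ 0.4823 -0.2013  0.01  ]
side fixture [271.5 225.4] 0.78 [ 0.5648 -0.3613  0.    ]
side paste_jar [306.4 191.9] 0.87 [ 0.5614 -0.5183  0.    ]
side flux_bottle [253.3 210.2] 0.56 [ 0.6324 -0.3855  0.    ]
side solder_spool [341.1 217.9] 0.8 [ 0.4422 -0.4693  0.    ]
{'fov_y': 71.77328091909459, 'cx': 285.31862161130397, 'cy': 210.40658972658935, 'pose': array([[ 0.38596934, -0.89027471, -0.24174079,  0.16981478],
       [ 0.92251024,  0.37293272,  0.09947886,  0.58086106],
       [ 0.00158954, -0.26140415,  0.96522813,  0.3731998 ],
       [ 0.        ,  0.        ,  0.        ,  1.        ]])}
```

View pics/top0.png

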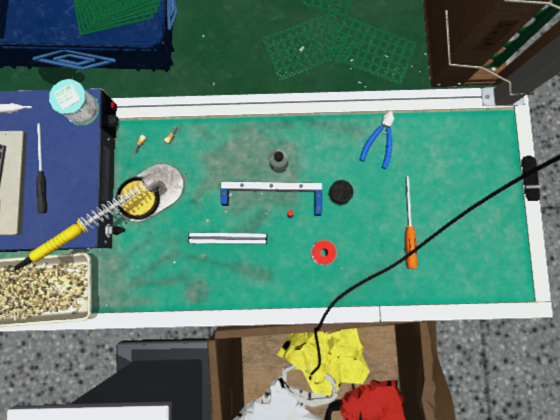

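View pics/side0.png

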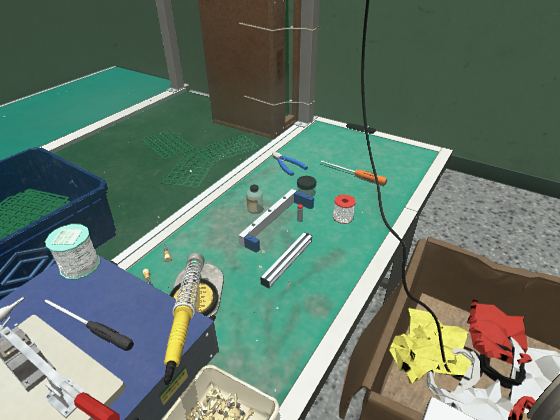

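The top and side views agree. The fence is at about (222–322, 186) in the top view, the bar at (189–267, 238), and the post at (290, 213). The spool and jar are clear to the right, and the bottle is behind the fence. Next I'll move over the scene for a close look.

play_rows(
  steps="-0.42 -0.3 0 0 -1;-0.42 -0.3 0 0 -1;-0.42 -0.3 0 0 -1;-0.42 -0.3 0 0 -1;-0.42 -0.3 0 0 -1;-0.42 -0.3 0 0 -1;-0.42 -0.3 0 0 -1;-0.42 -0.3 0 0 -1;-0.42 -0.3 0 0 -1;-0.42 -0.3 0 0 -1",
)

```text
time: 1.93
eef_pos: [0.4497, 0.2003, 0.2456]
tcp_rot: [0.0, 0.197, 0.98, 0.0]
wrist_force: [0.5, 1.2, 1.1]
opening: 1.003
gripper_force: 0.0
```

play_rows(
  steps="-0.12 -0.5 0 0 0;-0.12 -0.5 0 0 0;-0.12 -0.5 0 0 0;-0.12 -0.5 0 0 0;-0.12 -0.5 0 0 0;-0.12 -0.5 0 0 0;-0.12 -0.5 0 0 0;-0.12 -0.5 0 0 0;-0.12 -0.5 0 0 0;-0.12 -0.5 0 0 0",
)

```text
time: 2.77
eef_pos: [0.3822, -0.2058, 0.2457]
tcp_rot: [0.001, 0.197, 0.98, -0.0]
wrist_force: [1.2, -0.0, 0.5]
opening: 0.502
gripper_force: 0.0
```

play_rows(
  steps="0 0 0 -1 0;0 0 0 -1 0;0 0 0 -1 0;0 0 0 -1 0;0 0 0 -0.36 0;0 -0.4 0 0 0;0 -0.4 0 0 0;0 0 0 0 0;0 0 0 0 0;0 0 0 0 0",
)

```text
time: 3.6
eef_pos: [0.3797, -0.2676, 0.2452]
tcp_rot: [-0.0, 0.024, 1.0, 0.0]
wrist_force: [-0.7, 0.1, -0.1]
opening: 0.497
gripper_force: 0.0
```

Run:
```python
from h import *
s=monitor.sense(); print(s['time'],s['eef_pos'],s['tcp_rot'],s['opening'],s['joint_pos'])
i,o=look('wrist',Z); cv2.imwrite('pics/w1.png',i)
```

```text
3.6 [ 0.3797412  -0.26759281  0.2451601 ] [-1.26492791e-04  2.44005641e-02  9.99702203e-01  3.18375768e-04] 0.4973055002480067 [-7.24538345e-01 -2.43724744e-01  1.84843971e+00  3.24134777e-04
  1.53748143e+00 -2.24653959e+00]
wrist left_stop [280.6 307.1] 0.68 [ 0.5405 -0.2784  0.03  ]
wrist right_end [218.9 255. ] 0.96 [ 0.4698 -0.3587  0.01  ]
wrist left_end [337.1 254.6] 0.81 [ 0.4768 -0.199   0.01  ]
wrist profile [278.4 250.7] 0.88 [ 0.4716 -0.2787  0.    ]
wrist paste_jar [214.3 254.5] 0.54 [ 0.4729 -0.3681  0.    ]
wrist solder_spool [134.5 236.7] 0.63 [ 0.4414 -0.474   0.    ]
```

View pics/w1.png

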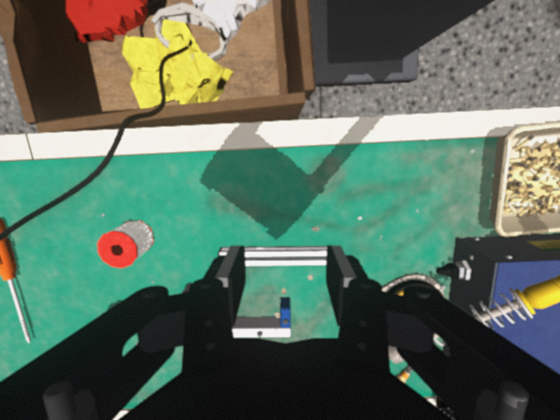

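The wrist view is turned round (image down is away from the robot). The bar shows at (220–340, 256), the left stop at (285, 305), and the spool at (120, 248). The gripper hides the right half of the fixture, so I'll move to look from above the bay.

play_rows(
  steps="-0.24 -0.3 -0.19 0 -1;-0.24 -0.3 -0.19 0 -1;-0.24 -0.3 -0.19 0 -1;-0.24 -0.3 -0.19 0 -1;0 0 0 0 -1;0 0 0 0 -1;0 0 0 0 -1;0 0 0 0 -1;0 0 0 0 -1;0 0 0 0 -1",
)

```text
time: 4.98
eef_pos: [0.4516, -0.3666, 0.3061]
tcp_rot: [-0.0, 0.024, 1.0, 0.0]
wrist_force: [-0.5, 0.2, -0.4]
opening: 0.998
gripper_force: 0.0
```

Run:
```python
from h import *
s=monitor.sense(); print(s['time'],s['eef_pos'],s['tcp_rot'],s['opening'])
i,o=look('wrist',Z); cv2.imwrite('pics/w2.png',i)
```

```text
4.9833 [ 0.4515987  -0.36662119  0.30609362] [-1.99619469e-05  2.38120609e-02  9.99716452e-01  2.34390058e-05] 0.9975272132298061
wrist left_stop [344.4 239.5] 0.81 [ 0.5432 -0.2808  0.03  ]
wrist right_stop [229.2 228. ] 0.91 [ 0.5172 -0.4499  0.03  ]
wrist post [259.4 227.7] 0.75 [ 0.5139 -0.4041  0.045 ]
wrist right_end [287.1 190. ] 0.67 [ 0.4687 -0.3627  0.01  ]
wrist left_end [392.6 189.6] 0.66 [ 0.4755 -0.2061  0.01  ]
wrist profile [343.  188.2] 0.56 [ 0.4719 -0.2779  0.    ]
wrist fixture [284.8 253.7] 0.57 [ 0.575  -0.3713  0.    ]
wrist paste_jar [198.7 247.5] 0.97 [ 0.5575 -0.5088  0.    ]
wrist flux_bottle [225.7 227.8] 0.7 [ 0.5264 -0.4622  0.    ]
wrist solder_spool [212.2 171.3] 0.98 [ 0.4369 -0.4733  0.    ]
```

View pics/w2.png

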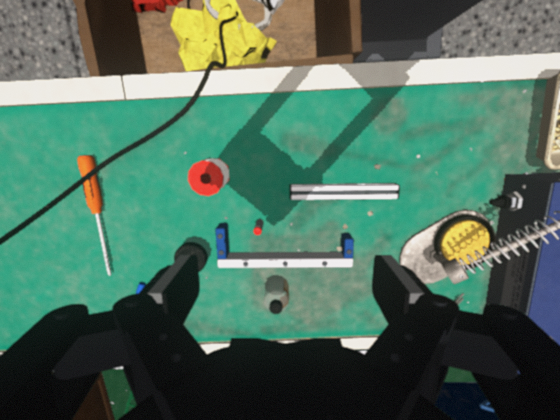

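The whole bay is visible here. The right stop's front is at (222, 226), the post cap at (258, 229), the left stop at (347, 237), the fence at row 260, and the bar at (290–399, 191). I'll fit the poses from all views and overlay them as a check.

```bash
cat >> h.py <<'E'
from scipy.optimize import least_squares
FX=dict(left_stop=(-.032,.089),right_stop=(-.05,-.089),post=(-.05,-.039),fixture=(0,0))
BR=dict(left_end=(0,.08),right_end=(0,-.08),profile=(0,0))
def fit(obs,model,x0):
    f=lambda p:np.concatenate([np.array([p[0]+np.cos(p[2])*a-np.sin(p[2])*b-v[0],p[1]+np.sin(p[2])*a+np.cos(p[2])*b-v[1]]) for n,v in obs for a,b in [model[n]]])
    return least_squares(f,x0,loss='soft_l1',f_scale=.004).x
def tf(p,a,b,z): return np.array([p[0]+np.cos(p[2])*a-np.sin(p[2])*b,p[1]+np.sin(p[2])*a+np.cos(p[2])*b,z])
def inv(p,w):
    d=np.array(w[:2])-p[:2]; c,s=np.cos(p[2]),np.sin(p[2]); return c*d[0]+s*d[1],-s*d[0]+c*d[1]
def draw(img,cam,fx,br,crop,k):
    im=cv2.resize(img,None,fx=k,fy=k,interpolation=cv2.INTER_CUBIC)
    q=lambda P:tuple(int(round((v+.5)*k)) for v in proj(cam,P))
    def poly(p,L,z,c): cv2.polylines(im,[np.array([q(tf(p,a,b,z)) for a,b in L])],True,c,1)
    poly(fx,[(0,.103),(.014,.103),(.014,-.103),(0,-.103)],.03,(0,255,255))
    poly(fx,[(0,.089),(-.032,.089),(-.032,.103),(0,.103)],.03,(0,255,255))
    poly(fx,[(0,-.089),(-.05,-.089),(-.05,-.103),(0,-.103)],.03,(0,255,255))
    cv2.circle(im,q(tf(fx,-.05,-.039,.045)),4,(0,255,0),1)
    poly(br,[(-.01,-.08),(.01,-.08),(.01,.08),(-.01,.08)],.02,(255,0,255))
    x0,y0,x1,y1=[int(v*k) for v in crop]; return im[y0:y1,x0:x1]
E
python3 - <<'E'
from h import *
allo={}
for c in('top','side','wrist'):
    allo[c]=look(c,list(FX)+list(BR))
F=[];B=[]
for c,(i,o) in allo.items():
    f=[(n,v) for n,v in o.items() if n in FX]; b=[(n,v) for n,v in o.items() if n in BR]
    print(c,np.round(fit(f,FX,[.567,-.374,0]),4),np.round(fit(b,BR,[.475,-.28,0]),4)); F+=f;B+=b
fx=fit(F,FX,[.567,-.374,0]);br=fit(B,BR,[.475,-.28,0]); print(fx,br)
np.save('fx.npy',fx);np.save('br.npy',br)
a=draw(allo['wrist'][0],'wrist',fx,br,(190,160,420,290),3.4)
b=draw(allo['top'][0],'top',fx,br,(165,160,350,260),4)
b=cv2.resize(b,(a.shape[1],int(b.shape[0]*a.shape[1]/b.shape[1])))
cv2.imwrite('pics/ov.png',cv2.resize(np.vstack([a,b]),None,fx=.68,fy=.68,interpolation=cv2.INTER_AREA));
E
```

```text
side left_stop [259.  236.2] 0.96 [ 0.548  -0.2886  0.03  ]
side right_stop [312.8 198.1] 0.76 [ 0.5168 -0.4664  0.03  ]
side post [299.6 206. ] 0.9 [ 0.5184 -0.4062  0.045 ]
side fixture [270.2 224.8] 0.75 [ 0.5684 -0.3615  0.    ]
side left_end [264.7 280.9] 0.73 [ 0.4796 -0.2069  0.01  ]
side right_end [304.8 236. ] 0.6 [ 0.4777 -0.3596  0.01  ]
side profile [285.9 257.8] 0.86 [ 0.4829 -0.2899  0.    ]
wrist left_stop [346.2 237.9] 0.92 [ 0.5409 -0.2787  0.03  ]
wrist right_stop [226.4 231.3] 0.8 [ 0.5221 -0.4548  0.03  ]
wrist post [258.8 227.4] 0.92 [ 0.5134 -0.4051  0.045 ]
wrist fixture [282.1 252.1] 0.82 [ 0.5719 -0.3756  0.    ]
wrist left_end [398.7 191.3] 0.69 [ 0.4786 -0.197   0.01  ]
wrist right_end [286.7 191.2] 0.8 [ 0.4704 -0.3635  0.01  ]
wrist profile [346.6 188.9] 0.66 [ 0.4732 -0.2725  0.    ]Traceback (most recent call last):
  File "<stdin>", line 8, in <module>
  File "h.py", line 23, in fit
    return least_squares(f,x0,loss='soft_l1',f_scale=.004).x
           ~~~~~~~~~~~~~^^^^^^^^^^^^^^^^^^^^^^^^^^^^^^^^^^
    return func(*args, **kwargs)
    vector_fun = VectorFunction(
        fun_wrapped,
    ...<6 lines>...
        workers=workers
    )
    self._update_fun()
    ~~~~~~~~~~~~~~~~^^
    self.f = self.fun_wrapped(xp_copy(self.x))
             ~~~~~~~~~~~~~~~~^^^^^^^^^^^^^^^^^
    return np.atleast_1d(self.fun(x))
                         ~~~~~~~~^^^
    return self.f(x, *self.args, **self.kwargs)
           ~~~~~~^^^^^^^^^^^^^^^^^^^^^^^^^^^^^^
  File "h.py", line 22, in <lambda>
    f=lambda p:np.concatenate([np.array([p[0]+np.cos(p[2])*a-np.sin(p[2])*b-v[0],p[1]+np.sin(p[2])*a+np.cos(p[2])*b-v[1]]) for n,v in obs for a,b in [model[n]]])
               ~~~~~~~~~~~~~~^^^^^^^^^^^^^^^^^^^^^^^^^^^^^^^^^^^^^^^^^^^^^^^^^^^^^^^^^^^^^^^^^^^^^^^^^^^^^^^^^^^^^^^^^^^^^^^^^^^^^^^^^^^^^^^^^^^^^^^^^^^^^^^^^^^^
ValueError: need at least one array to concatenate
```

```bash
cat > ov.py <<'E'
from h import *
T=dict(left_stop=(230.2,206.8),right_stop=(315.4,214.7),post=(288.6,213.),right_end=(265.7,237.1),left_end=(186.6,233.4),profile=(231.1,240.3),fixture=(267,193.7))
allo={'top':(cv2.imread('pics/top0.png'),{n:at('top',p,Z[n]) for n,p in T.items()})}
for c in('side','wrist'): allo[c]=look(c,list(FX)+list(BR))
F=[];B=[]
for c,(i,o) in allo.items():
    f=[(n,v) for n,v in o.items() if n in FX]; b=[(n,v) for n,v in o.items() if n in BR]
    print(c,np.round(fit(f,FX,[.567,-.374,0]),4),np.round(fit(b,BR,[.475,-.28,0]),4)); F+=f;B+=b
fx=fit(F,FX,[.567,-.374,0]);br=fit(B,BR,[.475,-.28,0]); print(fx,br)
np.save('fx.npy',fx);np.save('br.npy',br)
a=draw(allo['wrist'][0],'wrist',fx,br,(190,160,420,290),3.4)
b=draw(allo['top'][0],'top',fx,br,(165,160,350,260),4)
b=cv2.resize(b,(a.shape[1],int(b.shape[0]*a.shape[1]/b.shape[1])))
cv2.imwrite('pics/ov.png',cv2.resize(np.vstack([a,b]),None,fx=.68,fy=.68,interpolation=cv2.INTER_AREA))
E
python3 ov.py | grep -v _
```

```text
side post [299.3 208.2] 0.66 [ 0.515  -0.3988  0.045 ]
side fixture [268.9 222.2] 0.57 [ 0.5761 -0.3677  0.    ]
side profile [288.9 259.5] 0.56 [ 0.4751 -0.289   0.    ]
wrist post [255.7 226.5] 0.96 [ 0.5119 -0.4094  0.045 ]
wrist fixture [283.7 253.5] 0.78 [ 0.5745 -0.3731  0.    ]
wrist profile [342.4 184.9] 0.74 [ 0.4668 -0.2789  0.    ]
top [ 0.567  -0.3717 -0.0041] [ 0.4782 -0.2822 -0.0726]
side [ 0.5696 -0.3683 -0.0666] [ 0.4752 -0.2797 -0.0791]
wrist [ 0.5715 -0.3697 -0.0259] [ 0.4713 -0.2788 -0.0147]
[ 0.5693645  -0.37049774 -0.02983604] [ 0.47441568 -0.27997366 -0.05161606]
```

View pics/ov.png

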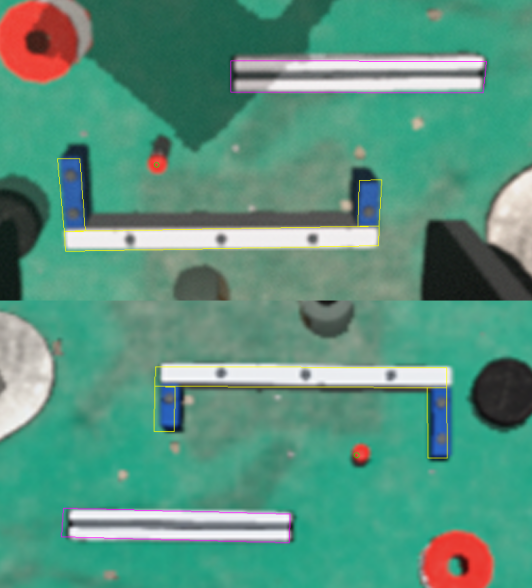

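The overlay fits the wrist view to about a pixel. The bar lies flat at (232–485, 75) and the fence and stops match their outlines. I'll now come down in front of the bar with the fingers 60 mm apart.

play_rows(
  steps="0.07 0.37 0 0 -0.4;0.07 0.37 0 0 -0.4;0.07 0.37 0 0 -0.4;0 0 0.5 0 -0.4;0 0 0.5 0 -0.4;0 0 0.5 0 -0.4;0 0 0.5 0 -0.4;0 0 0.5 0 -0.4;0 0 0.5 0 -0.4;0 0 0 0 -0.4",
)

```text
time: 8.37
eef_pos: [0.4342, -0.2737, 0.0574]
tcp_rot: [-0.006, 0.024, 1.0, 0.004]
wrist_force: [-1.6, 1.0, -1.6]
opening: 0.7
gripper_force: 0.0
```

Run:
```python
from h import *
print(ctrl.tip_extent); s=monitor.sense(); print(s['eef_pos'],s['opening'],s['wrist_force'])
i=optics.camera('wrist'); cv2.imwrite('pics/w3.png',i)
```

```text
0.014
[ 0.43417657 -0.27370273  0.05736   ] 0.7001979772651334 [-1.59263309  0.98759438 -1.57817985]
```

View pics/w3.png

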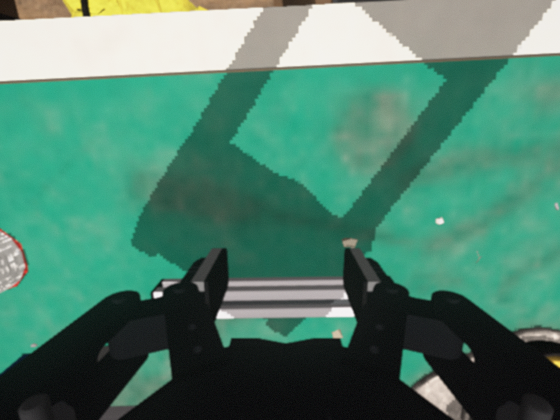

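play_rows(
  steps="0 0 0.1 0 -0.4;0 0 0.1 0 -0.4;0 0 0.1 0 -0.4;0 0 0.1 0 -0.4;0 0 0.1 0 -0.4;0 0 0 0 -0.4;0 0 0 0 -0.4;0 0 0 0 -0.4;0 0 0 0 -0.4;0 0 0 0 -0.4",
)

```text
time: 9.25
eef_pos: [0.4398, -0.2781, 0.0266]
tcp_rot: [0.0, 0.024, 1.0, -0.0]
wrist_force: [-0.2, 0.7, 0.0]
opening: 0.7
gripper_force: 0.0
```

play_rows(
  steps="0 0 0.02 0 -0.4;0 0 0.02 0 -0.4;0 0 0 0 -0.4;0 0 0 0 -0.4;0 0 0 0 -0.4;0 0 0 0 -0.4;0 0 0 0 -0.4;0 0 0 0 -0.4;0 0 0 0 -0.4;0 0 0 0 -0.4",
)

```text
time: 10.08
eef_pos: [0.4395, -0.2778, 0.0229]
tcp_rot: [0.0, 0.024, 1.0, -0.0]
wrist_force: [0.0, -0.2, -0.8]
opening: 0.701
gripper_force: 0.0
```

play_rows(
  steps="0 0 0.05 0 -0.4;0 0 0.05 0 -0.4;0 0 0 0 -0.4;0 0 0 0 -0.4;0 0 0 0 -0.4;0 0 0 0 -0.4;0 0 0 0 -0.4;0 0 0 0 -0.4;0 0 0 0 -0.4;0 0 0 0 -0.4",
)

```text
time: 10.92
eef_pos: [0.4395, -0.2779, 0.015]
tcp_rot: [0.0, 0.024, 1.0, -0.0]
wrist_force: [-0.1, 1.2, 0.2]
opening: 0.7
gripper_force: 0.0
```

play_rows(
  steps="0 0 0.03 0 -0.4;0 0 0 0 -0.4;0 0 0 0 -0.4;0 0 0 0 -0.4;0 0 0 0 -0.4;0 0 0 0 -0.4;0 0 0 0 -0.4;0 0 0 0 -0.4;0 0 0 0 -0.4;0 0 0 0 -0.4",
)

```text
time: 11.75
eef_pos: [0.4395, -0.2778, 0.0125]
tcp_rot: [0.0, 0.024, 1.0, -0.0]
wrist_force: [0.4, 0.6, -0.6]
opening: 0.699
gripper_force: 0.0
```

play_rows(
  steps="0 0 0.03 0 -0.4;0 0 0 0 -0.4;0 0 0 0 -0.4;0 0 0 0 -0.4;0 0 0 0 -0.4;0 0 0 0 -0.4;0 0 0 0 -0.4;0 0 0 0 -0.4;0 0 0 0 -0.4;0 0 0 0 -0.4",
)

```text
time: 12.58
eef_pos: [0.4395, -0.2779, 0.0101]
tcp_rot: [0.0, 0.024, 1.0, -0.0]
wrist_force: [-0.3, -0.9, -0.0]
opening: 0.703
gripper_force: 0.0
```

play_rows(
  steps="-0.05 0 0 0 -0.4;-0.05 0 0 0 -0.4;-0.05 0 0 0 -0.4;-0.05 0 0 0 -0.4;0 0 0 0 -0.4;-0.045 -0.012 0 -0.4 -0.4;-0.045 -0.012 0 -0.4 -0.4;-0.045 -0.012 0 -0.4 -0.4;-0.045 -0.012 0 -0.4 -0.4;0 0 0 0 -0.4",
)

```text
time: 13.42
eef_pos: [0.4703, -0.2826, 0.0101]
tcp_rot: [0.0, -0.041, 0.999, -0.0]
wrist_force: [0.2, 0.5, -0.0]
opening: 0.697
gripper_force: 0.0
```

play_rows(
  steps="-0.045 -0.012 0 -0.4 -0.4;-0.045 -0.012 0 -0.4 -0.4;-0.045 -0.012 0 -0.4 -0.4;-0.045 -0.012 0 -0.4 -0.4;-0.045 -0.012 0 -0.4 -0.4;-0.045 -0.012 0 -0.4 -0.4;0 0 0 0 -0.4;0 0 0 0 -0.4;0 0 0 0 -0.4;0 0 0 0 -0.4",
)

```text
time: 14.25
eef_pos: [0.4918, -0.2846, 0.01]
tcp_rot: [-0.0, -0.135, 0.991, 0.0]
wrist_force: [0.1, -0.2, -0.6]
opening: 0.696
gripper_force: 0.0
```

```bash
cat > chk.py <<'E'
from h import *
import sys
fx=np.load('fx.npy'); s=monitor.sense(); e=s['eef_pos']; q=s['tcp_rot']; th=2*np.arctan2(q[2],q[1])-np.pi
th=(th+np.pi/2)%np.pi-np.pi/2
print('t',round(s['time'],2),'tcp',np.round(e,4),'th',round(th,3),'tcp in fx',np.round(inv(fx,e),4),'F',np.round(s['wrist_force'],1))
B=[]
for c in sys.argv[2:]:
    i,o=look(c,list(BR)); b=list(o.items()); B+=b
    if b: p=fit(b,BR,[.5,-.28,.2]); print(c,np.round(p,4))
br=fit(B,BR,[.5,-.28,.2]); np.save('br.npy',br); print('bar',np.round(br,4),'in fx',np.round(inv(fx,br),4),round(br[2]-fx[2],3))
W=800
c=sys.argv[2]; img=optics.camera(c)
crop={'side':(215,170,375,290),'wrist':(0,0,560,420),'top':(165,150,350,280)}[c]
if sys.argv[1]!='-': cv2.imwrite(f'pics/{sys.argv[1]}.png',draw(img,c,fx,br,crop,5 if c=='side' else 4 if c=='top' else 1.4))
E
python3 chk.py c1 side wrist top
```

```text
t 14.25 tcp [ 0.4918 -0.2846  0.01  ] th 0.271 tcp in fx [-0.0801  0.0835] F [ 0.1 -0.2 -0.6]
side left_end [258.3 279.3] 0.51 [ 0.4923 -0.2037  0.01  ]
side profile [274.  252.6] 0.78 [ 0.5121 -0.2899  0.    ]
side [ 0.5114 -0.2857  0.2321]
wrist left_end [440.1 309.5] 0.57 [ 0.4897 -0.2019  0.01  ]
wrist profile [283.6 299.2] 0.84 [ 0.5113 -0.2779  0.    ]
wrist [ 0.5114 -0.2784  0.2766]
top left_end [279.3 162.9] 0.24 [ 0.6288 -0.3933  0.01  ]
top right_end [261.8 206. ] 0.41 [ 0.5387 -0.3546  0.01  ]
top [ 0.5838 -0.3739 -1.8292]
bar [ 0.5143 -0.2811  0.2867] in fx [-0.0577  0.0877] 0.316
```

The bar now sits at fixture (-60, 88) mm, angled 0.30 rad, as planned. Next I'll move to its left end with the jaws shut.

play_rows(
  steps="0.1 0 0 0 -0.4;0.1 0 0 0 -0.4;0 0 -0.25 0 -0.4;0 0 -0.25 0 0;0 0 -0.25 0 1;0 0.33 0 0 1;0 0.33 0 0 1;0 0.33 0 0 1;0 0.33 0 0 1;0 0 0 0 1",
)

```text
time: 15.73
eef_pos: [0.4457, -0.1837, 0.069]
tcp_rot: [-0.001, -0.136, 0.991, 0.001]
wrist_force: [-0.3, 0.8, -0.2]
opening: 0.001
gripper_force: 0.0
```

play_rows(
  steps="-0.23 0 0 0 1;-0.23 0 0 0 1;0 0 0.2 0 1;0 0 0.2 0 1;0 0 0.2 0 1;0 0 0 0 1;0 0 0 0 1;0 0 0 0 1;0 0 0 0 1;0 0 0 0 1",
)

```text
time: 16.57
eef_pos: [0.4845, -0.178, 0.0234]
tcp_rot: [0.001, -0.135, 0.991, -0.001]
wrist_force: [-0.3, 0.4, -0.4]
opening: -0.001
gripper_force: 0.0
```

```bash
python3 chk.py - side wrist; python3 -c "
from h import *
print(monitor.sense()['opening']);cv2.imwrite('pics/w4.png',optics.camera('wrist'))"
```

```text
t 16.57 tcp [ 0.4845 -0.178   0.0234] th 0.272 tcp in fx [-0.0905  0.1899] F [-0.3  0.4 -0.4]
side left_end [257.8 279.1] 0.97 [ 0.4934 -0.2037  0.01  ]
side right_end [280.3 225.9] 0.75 [ 0.5405 -0.3603  0.01  ]
side profile [270.5 251.5] 0.87 [ 0.5201 -0.2887  0.    ]
side [ 0.518  -0.284   0.2938]
wrist profile [ 95.1 249.9] 0.79 [ 0.5085 -0.2778 -0.    ]
wrist [ 0.5085 -0.2778  0.2   ]
bar [ 0.5165 -0.2823  0.2927] in fx [-0.0555  0.0866] 0.323
0.0002538911082883963
```

View pics/w4.png

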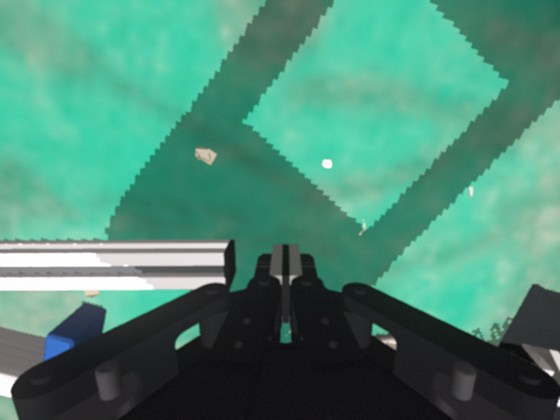

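The bar's left end cap is at (235, 240–290), and the shut fingertips at (262–318, 245 and below). I'll check how the fingertips line up with the bar's axis by projecting a model.

Run:
```python
from h import *
s=monitor.sense(); e=s['eef_pos']; th=.271
p=(e[0],e[1],th)
for b in(-.0145,-.027,-.035):
  for a in(-.011,-.010,.010):
    print(b,a,[np.round(proj('wrist',tf(p,a,b,z)),0) for z in(0,.02)])
r=optics.trace('wrist','profile') or (optics.camera('wrist'),optics.trace('wrist','profile'))[1]
m=r[0]['mask']
for c in(60,120,180,225): y=np.where(m[:,c])[0]; print(c,y.min() if len(y) else 0,y.max() if len(y) else 0)
print(np.where(m.any(0))[0].max())
```

```text
-0.0145 -0.011 [array([255., 237.]), array([251., 251.])]
-0.0145 -0.01 [array([255., 238.]), array([251., 253.])]
-0.0145 0.01 [array([256., 271.]), array([252., 290.])]
-0.027 -0.011 [array([232., 237.]), array([225., 251.])]
-0.027 -0.01 [array([232., 238.]), array([225., 253.])]
-0.027 0.01 [array([234., 271.]), array([227., 290.])]
-0.035 -0.011 [array([217., 237.]), array([208., 251.])]
-0.035 -0.01 [array([218., 238.]), array([208., 253.])]
-0.035 0.01 [array([220., 271.]), array([211., 290.])]
60 240 289
120 239 290
180 240 289
225 239 284
236
```

The fingertips line up with the bar's axis (rows match to 1 px) and the gap is about 11 mm. I'll lower slightly and push along the axis.

play_rows(
  steps="0 0 0.05 0 1;0 0 0 0 1;0 -0.06 0 0 1;0 -0.06 0 0 1;0 -0.05 0 0 1;0 -0.05 0 0 1;0 -0.05 0 0 1;0 -0.05 0 0 1;0 -0.05 0 0 1;0 0 0 0 1",
)

```text
time: 17.95
eef_pos: [0.492, -0.2068, 0.0183]
tcp_rot: [0.0, -0.135, 0.991, -0.0]
wrist_force: [0.2, 0.2, 0.5]
opening: -0.004
gripper_force: 0.0
```

play_rows(
  steps="0 -0.05 0 0 1;0 -0.05 0 0 1;0 -0.05 0 0 1;0 -0.05 0 0 1;0 -0.05 0 0 1;0 -0.05 0 0 1;0 -0.05 0 0 1;0 -0.05 0 0 1;0 0 0 0 1;0 0 0 0 1",
)

```text
time: 18.78
eef_pos: [0.5004, -0.2371, 0.0182]
tcp_rot: [0.0, -0.135, 0.991, -0.0]
wrist_force: [-0.8, -1.0, 0.1]
opening: 0.001
gripper_force: 0.0
```

```bash
cat > rel.py <<'E'
from h import *
fx=np.load('fx.npy'); s=monitor.sense(); e=s['eef_pos']; q=s['tcp_rot']; th=2*np.arctan2(q[2],q[1])-np.pi
th=(th+np.pi/2)%np.pi-np.pi/2; p=(e[0],e[1],th); print(round(s['time'],2),np.round(e,4),round(th,3),'fx',np.round(inv(fx,e),4),round(th-fx[2],3))
optics.camera('wrist'); r=optics.trace('wrist','profile'); m=r[0]['mask']; X=np.where(m.any(0))[0]; print(r[0]['conf'],X.min(),X.max())
ed=[]
for c in np.linspace(X.min()+8,X.max()-14,6).astype(int):
    y=np.where(m[:,c])[0]; 
    if len(y): 
        # front bottom edge (z=0) at top of mask, rear top edge (z=.02) at bottom
        A=at('wrist',(c,y.min()),0); B=at('wrist',(c,y.max()+1),.02)
        print(c,y.min(),y.max(),'front in tool',np.round(1e3*np.array(inv(p,A)),1),'fx',np.round(1e3*np.array(inv(fx,A)),1),'rear fx',np.round(1e3*np.array(inv(fx,B)),1))
E
python3 rel.py; python3 chk.py c2 side
```

```text
18.78 [ 0.5004 -0.2371  0.0182] 0.272 fx [-0.0729  0.1313] 0.301
0.63 0 259
8 242 292 front in tool [  -9.4 -146.1] fx [-38.5 -11. ] rear fx [-24.7   7.6]
55 242 292 front in tool [  -9.4 -120.9] fx [-45.9  13.1] rear fx [-31.5  29.5]
102 243 292 front in tool [ -8.8 -95.8] fx [-52.8  37.2] rear fx [-38.3  51.3]
150 242 292 front in tool [ -9.4 -70. ] fx [-61.   61.7] rear fx [-45.2  73.6]
197 242 286 front in tool [ -9.4 -44.8] fx [-68.5  85.7] rear fx [-55.2  94.7]
245 242 287 front in tool [ -9.4 -19. ] fx [-76.2 110.3] rear fx [-61.5 117.1]
t 18.88 tcp [ 0.5003 -0.2367  0.0182] th 0.272 tcp in fx [-0.073   0.1316] F [ 0.1 -0.2  0.2]
side left_end [267.  260.3] 0.65 [ 0.5063 -0.2551  0.01  ]
side right_end [286.6 214.1] 0.59 [ 0.5506 -0.4039  0.01  ]
side profile [279.9 236.1] 0.88 [ 0.5292 -0.3404  0.    ]
side [ 0.5287 -0.3323  0.2856]
bar [ 0.5287 -0.3323  0.2856] in fx [-0.0418  0.037 ] 0.315
```

play_rows(
  steps="0 -0.05 0 0 1;0 -0.05 0 0 1;0 -0.05 0 0 1;0 -0.05 0 0 1;0 -0.05 0 0 1;0 -0.05 0 0 1;0 -0.05 0 0 1;0 -0.05 0 0 1;0 -0.03 0 0 1;0 0 0 0 1",
)

```text
time: 19.97
eef_pos: [0.5097, -0.2706, 0.0182]
tcp_rot: [0.0, -0.135, 0.991, -0.0]
wrist_force: [0.0, -0.2, 0.3]
opening: 0.001
gripper_force: 0.0
```

```bash
python3 rel.py; python3 chk.py c3 side
```

```text
19.97 [ 0.5097 -0.2706  0.0182] 0.272 fx [-0.0626  0.0981] 0.301
0.95 0 259
8 242 292 front in tool [  -9.3 -146. ] fx [-28.2 -44. ] rear fx [-14.4 -25.4]
55 242 292 front in tool [  -9.3 -120.8] fx [-35.6 -20. ] rear fx [-21.2  -3.6]
102 242 292 front in tool [ -9.3 -95.6] fx [-43.1   4.1] rear fx [-28.   18.2]
150 242 292 front in tool [ -9.3 -69.9] fx [-50.8  28.6] rear fx [-34.9  40.6]
197 241 288 front in tool [ -9.9 -44.6] fx [-58.8  52.6] rear fx [-43.8  61.9]
245 242 288 front in tool [ -9.3 -18.9] fx [-65.9  77.3] rear fx [-50.7  84.2]
t 20.07 tcp [ 0.5096 -0.27    0.0182] th 0.272 tcp in fx [-0.0627  0.0986] F [0.1 0.2 0.4]
side left_end [269.1 251.1] 0.6 [ 0.5174 -0.2796  0.01  ]
side right_end [289.8 204.9] 0.54 [ 0.5624 -0.438   0.01  ]
side profile [283.1 226.7] 0.67 [ 0.54   -0.3713  0.    ]
side [ 0.5399 -0.3617  0.2805]
bar [ 0.5399 -0.3617  0.2805] in fx [-0.0297  0.0079] 0.31
```

View pics/c3.png

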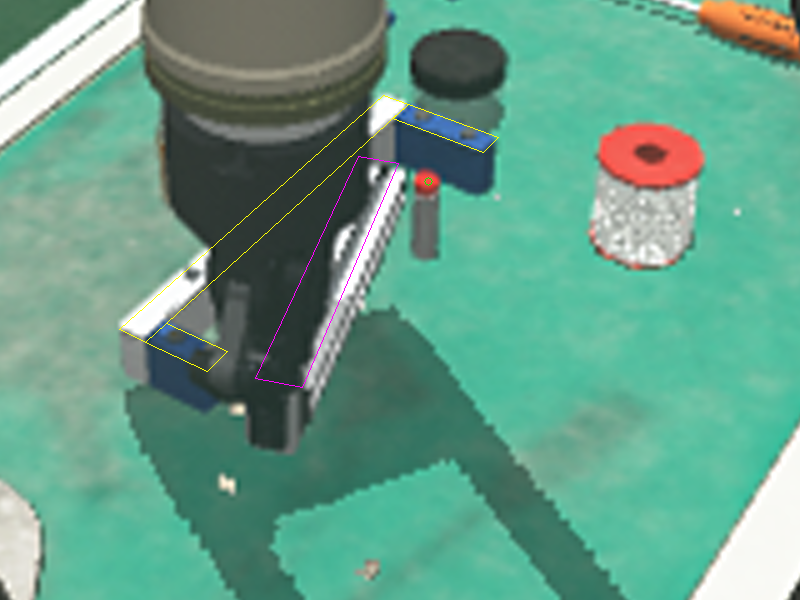

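The side view shows the bar behind the post with its right end about 1 mm off the fence. The post cap is at (428, 182) and the bar passes left of it with clearance. I'll shift it along the fence by about 11 mm.

play_rows(
  steps="0.01 -0.033 0 0 1;0.01 -0.033 0 0 1;0.01 -0.033 0 0 1;0.01 -0.033 0 0 1;0 0 0 0 1;0 0 0 0 1;0 0 0 0 1;0 0 0 0 1;0 0 0 0 1;0 0 0 0 1",
)

```text
time: 21.15
eef_pos: [0.5093, -0.2808, 0.0181]
tcp_rot: [0.0, -0.136, 0.991, -0.0]
wrist_force: [-0.7, 0.3, 0.3]
opening: -0.003
gripper_force: 0.0
```

```bash
python3 rel.py; python3 chk.py c4 side
```

```text
21.15 [ 0.5093 -0.2808  0.0181] 0.272 fx [-0.0627  0.0878] 0.302
0.74 0 258
8 245 296 front in tool [  -7.7 -146.8] fx [-26.4 -54.6] rear fx [-12.2 -36. ]
55 245 295 front in tool [  -7.7 -121.6] fx [-33.9 -30.6] rear fx [-19.5 -14.2]
102 245 295 front in tool [ -7.7 -96.4] fx [-41.4  -6.5] rear fx [-26.3   7.7]
149 244 294 front in tool [ -8.2 -71. ] fx [-49.5  17.6] rear fx [-33.7  29.5]
196 243 288 front in tool [ -8.8 -45.7] fx [-57.5  41.6] rear fx [-43.7  50.7]
244 242 288 front in tool [ -9.4 -19.9] fx [-65.7  66. ] rear fx [-50.6  72.9]
t 21.25 tcp [ 0.5093 -0.2808  0.0181] th 0.272 tcp in fx [-0.0627  0.0878] F [-0.  -0.7  0.2]
side left_end [274.4 248.4] 0.56 [ 0.5124 -0.2922  0.01  ]
side profile [286.9 224. ] 0.68 [ 0.5376 -0.384   0.    ]
side [ 0.5365 -0.3764  0.2913]
bar [ 0.5365 -0.3764  0.2913] in fx [-0.0327 -0.0069] 0.321
```

Pushed in and at about the right place along the fence. I'll go round to the front face near the left end, using two fingertips.

play_rows(
  steps="0 0.1 0 0 1;0 0.1 0 0 1;0 0 -0.25 0 1;0 0 -0.25 0 1;0 0 -0.25 0 1;0.21 0 0 0 1;0.21 0 0 0 0;0 -0.34 0 0 0;0 -0.34 0 0 0;0 -0.34 0 0 0",
)

```text
time: 22.33
eef_pos: [0.4942, -0.3527, 0.078]
tcp_rot: [-0.0, -0.136, 0.991, 0.0]
wrist_force: [0.7, 0.3, 0.2]
opening: 0.499
gripper_force: 0.0
```

play_rows(
  steps="0 0 0.2 0 0;0 0 0.2 0 0;0 0 0.2 0 0;0 0 0 0 0;0 0 0 0 0;0 0 0.1 0 0;0 0 0.1 0 0;0 0 0 0 0;0 0 0 0 0;0 0 0 0 0",
)

```text
time: 23.17
eef_pos: [0.4947, -0.3532, 0.0144]
tcp_rot: [0.0, -0.136, 0.991, -0.0]
wrist_force: [-0.2, -0.1, -0.1]
opening: 0.502
gripper_force: 0.0
```

```bash
python3 rel.py; python3 chk.py c5 side
```

```text
23.17 [ 0.4947 -0.3532  0.0144] 0.272 fx [-0.0752  0.0151] 0.302
0.74 67 339
75 319 331 front in tool [  35.9 -117. ] fx [ -6.1 -85.9] rear fx [-17.3 -73.4]
125 345 353 front in tool [ 53.4 -91.2] fx [  3.  -56.1] rear fx [-11.6 -47.8]
175 349 358 front in tool [ 56.2 -62.4] fx [ -2.9 -27.8] rear fx [-16.1 -23.1]
275 303 340 front in tool [25.7 -3.7] fx [-49.5  19.2] rear fx [-41.5  22.3]
325 302 337 front in tool [25.1 24.2] fx [-58.4  45.6] rear fx [-50.6  45.5]
t 23.27 tcp [ 0.4948 -0.3533  0.0146] th 0.272 tcp in fx [-0.075   0.0149] F [-0.2 -0.3 -0.4]
side left_end [273.7 250.3] 0.57 [ 0.5106 -0.2867  0.01  ]
side right_end [285.  225.5] 0.19 [ 0.5324 -0.367   0.01  ]
side [ 0.5215 -0.3269  0.1439]
bar [ 0.5215 -0.3269  0.1439] in fx [-0.0492  0.0422] 0.174
```

View pics/c5.png

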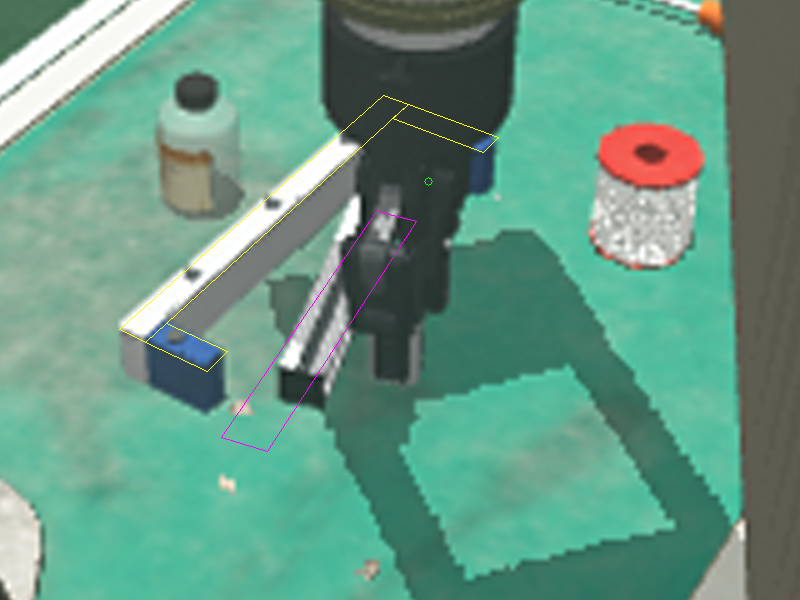

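The fingertips stand in front of the bar's face, clear of the post, with about a 14 mm gap. The bar's fitted outline is off here only because the hand hides it. I'll approach, then swing the bar in.

play_rows(
  steps="0 0 0.035 0 0;-0.05 0 0 0 0;-0.05 0 0 0 0;-0.05 0 0 0 0;-0.03 0 0 0 0;-0.04 0.011 0 0.38 0;-0.04 0.011 0 0.38 0;-0.04 0.011 0 0.38 0;-0.04 0.011 0 0.38 0;0 0 0 0 0",
)

```text
time: 24.35
eef_pos: [0.5205, -0.3437, 0.0122]
tcp_rot: [0.0, -0.074, 0.997, -0.001]
wrist_force: [-1.7, -0.6, 5.5]
opening: 0.502
gripper_force: 3.3
```

play_rows(
  steps="-0.04 0.011 0 0.38 0;-0.04 0.011 0 0.38 0;-0.04 0.011 0 0.38 0;-0.04 0.011 0 0.38 0;0 0 0 0 0;0 0 0 0 0;0 0 0 0 0;0 0 0 0 0;0 0 0 0 0;0 0 0 0 0",
)

```text
time: 25.18
eef_pos: [0.5329, -0.3389, 0.0122]
tcp_rot: [0.0, -0.014, 1.0, -0.001]
wrist_force: [-1.3, -1.3, 5.8]
opening: 0.498
gripper_force: 3.3
```

```bash
python3 rel.py; python3 chk.py c6 side
```

```text
25.18 [ 0.5329 -0.3389  0.0122] 0.029 fx [-0.0374  0.0305] 0.058
0.57 58 384
66 295 334 front in tool [  18.6 -117. ] fx [-12.1 -85.2] rear fx [ -3.2 -72. ]
126 282 297 front in tool [ 10.7 -83.3] fx [-21.9 -52. ] rear fx [-25.3 -41.2]
187 282 290 front in tool [ 10.7 -50.6] fx [-23.8 -19.4] rear fx [-30.7 -12.7]
248 283 336 front in tool [ 11.3 -17.9] fx [-25.1  13.3] rear fx [-7.2 16.2]
309 283 336 front in tool [11.3 14.8] fx [-27.  46.] rear fx [-9.  45.8]
t 25.28 tcp [ 0.5328 -0.3389  0.0122] th 0.029 tcp in fx [-0.0374  0.0305] F [-1.2 -1.1  5.8]
side left_end [255.7 244.6] 0.72 [ 0.5522 -0.2811  0.01  ]
side right_end [292.2 204.9] 0.7 [ 0.5576 -0.441   0.01  ]
side profile [273.3 222.7] 0.56 [ 0.5665 -0.3715  0.    ]
side [ 0.557  -0.3631  0.0335]
bar [ 0.557  -0.3631  0.0335] in fx [-0.0126  0.007 ] 0.063
```

View pics/c6.png

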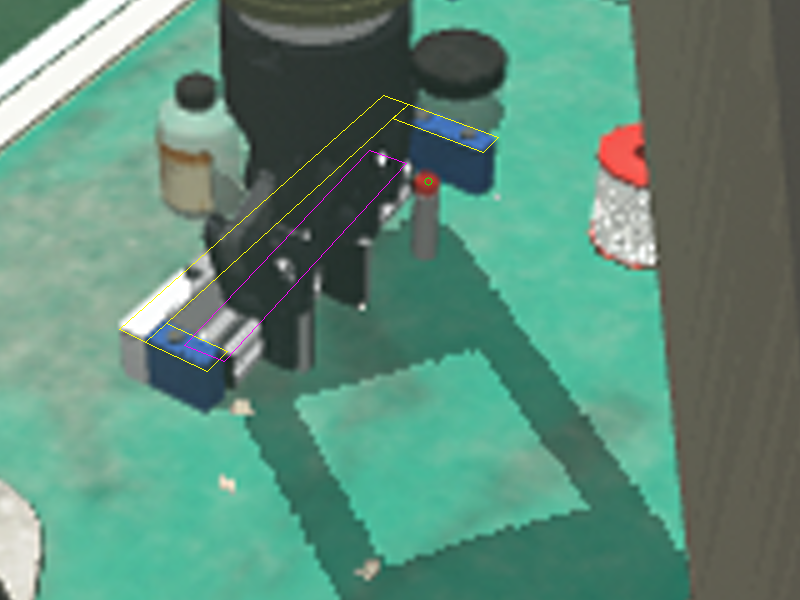

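The bar's left end has come in past the left stop at (180, 340), and the post is clear at (428, 182). The tips brush the bench with about 6 N, so I'll raise them 1 mm and finish the swing.

play_rows(
  steps="0 0 -0.015 0 0;-0.02 0.003 0 0.18 0;-0.02 0.003 0 0.18 0;-0.02 0.003 0 0.18 0;-0.02 0.003 0 0.18 0;0 0 0 0 0;0 0 0 0 0;0 0 0 0 0;0 0 0 0 0;0 0 0 0 0",
)

```text
time: 26.37
eef_pos: [0.5388, -0.337, 0.0125]
tcp_rot: [0.0, 0.014, 1.0, 0.0]
wrist_force: [0.4, -0.1, -0.1]
opening: 0.497
gripper_force: 0.0
```

play_rows(
  steps="-0.015 0 0 0 0;-0.015 0 0 0 0;0 0 0 0 0;0 0 0 0 0;0 0 0 0 0;0 0 0 0 0;0 0 0 0 0;0 0 0 0 0;0 0 0 0 0;0 0 0 0 0",
)

```text
time: 27.2
eef_pos: [0.5412, -0.3372, 0.0125]
tcp_rot: [0.0, 0.014, 1.0, -0.0]
wrist_force: [0.4, -0.3, -0.8]
opening: 0.5
gripper_force: 0.0
```

play_rows(
  steps="-0.012 0 0 0 0;-0.012 0 0 0 0;0 0 0 0 0;0 0 0 0 0;0 0 0 0 0;0 0 0 0 0;0 0 0 0 0;0 0 0 0 0;0 0 0 0 0;0 0 0 0 0",
)

```text
time: 28.03
eef_pos: [0.5418, -0.3372, 0.0124]
tcp_rot: [-0.001, 0.015, 1.0, 0.0]
wrist_force: [-7.6, 0.3, 5.1]
opening: 0.503
gripper_force: 3.8
```

```bash
python3 rel.py
```

```text
28.03 [ 0.5418 -0.3372  0.0124] -0.029 fx [-0.0285  0.0325] 0.001Traceback (most recent call last):
  File "rel.py", line 4, in <module>
    optics.camera('wrist'); r=optics.trace('wrist','profile'); m=r[0]['mask']; X=np.where(m.any(0))[0]; print(r[0]['conf'],X.min(),X.max())
                                                                 ~^^^
IndexError: list index out of range
```

The fence resists now (-7.6 N). I'll press slightly more, back off, lift, and look.

play_rows(
  steps="-0.01 0 0 0 0;0 0 0 0 0;0 0 0 0 0;0.06 0 0 0 0;0.12 0 0 0 0;0.12 0 0 0 0;0 0 -0.3 0 0;0 0 -0.4 0 0;0 0 -0.5 0 0;0 0 -0.5 0 0",
)

```text
time: 28.97
eef_pos: [0.5192, -0.3359, 0.149]
tcp_rot: [-0.001, 0.014, 1.0, 0.001]
wrist_force: [-0.0, -0.3, 0.0]
opening: 0.499
gripper_force: 0.0
```

play_rows(
  steps="0.4 0 -0.5 0 -1;0.4 0 -0.5 0 -1;0.3 0 -0.5 0 -1;0 0 0 0 -1;0 0 0 0 -1;0 0 0 0 -1;0 0 0 0 -1;0 0 0 0 -1;0 0 0 0 -1;0 0 0 0 -1",
)

```text
time: 29.8
eef_pos: [0.4464, -0.334, 0.248]
tcp_rot: [-0.001, 0.014, 1.0, 0.001]
wrist_force: [-0.6, 0.6, 0.1]
opening: 0.995
gripper_force: 0.0
```

```bash
cat > fin.py <<'E'
from h import *
s=monitor.sense(); print(s['time'],s['eef_pos'])
ims=[]
for c,cr,k in(('wrist',(180,170,420,330),2.5),('side',(225,180,325,270),6)):
    i,o=look(c,list(FX)+list(BR))
    f=[(n,v) for n,v in o.items() if n in FX]; b=[(n,v) for n,v in o.items() if n in BR]
    if len(f)>1 and b:
        F=fit(f,FX,[.567,-.374,0]);B=fit(b,BR,[.55,-.37,0]); print(c,F,B,'rel',inv(F,B),B[2]-F[2],'rel fx',inv(np.load('fx.npy'),B))
    im=cv2.resize(i,None,fx=k,fy=k,interpolation=cv2.INTER_CUBIC); x0,y0,x1,y1=[int(v*k) for v in cr]; ims.append(cv2.resize(im[y0:y1,x0:x1],(600,int(600*(y1-y0)/(x1-x0)))))
cv2.imwrite('pics/fin.png',cv2.resize(np.vstack(ims),None,fx=.63,fy=.63,interpolation=cv2.INTER_AREA))
E
python3 fin.py
```

```text
29.8 [ 0.44643595 -0.33398571  0.24798223]
wrist left_stop [324.1 261.4] 0.64 [ 0.5432 -0.2838  0.03  ]
wrist post [224.  247.2] 0.73 [ 0.5139 -0.4089  0.045 ]
wrist fixture [260.3 272.8] 0.79 [ 0.573  -0.3711  0.    ]
wrist left_end [325.  268.3] 0.91 [ 0.5637 -0.2801  0.01  ]
wrist right_end [206.2 269.4] 0.74 [ 0.5606 -0.4449  0.01  ]
wrist profile [265.7 264.9] 0.82 [ 0.5611 -0.363  -0.    ]
wrist [ 0.56938818 -0.37311881 -0.06832713] [ 0.56179011 -0.36269619 -0.01883509] rel (np.float64(-0.008291936312600542), np.float64(0.009879545890113816)) 0.04949204351144837 rel fx (np.float64(-0.007803751780687886), np.float64(0.007572121907474514))
side left_stop [263.4 237.4] 0.65 [ 0.5381 -0.2904  0.03  ]
side right_stop [311.5 199.4] 0.69 [ 0.5169 -0.4603  0.03  ]
side post [299.1 209.7] 0.68 [ 0.5126 -0.3939  0.045 ]
side fixture [272.4 225.3] 0.91 [ 0.5632 -0.3627  0.    ]
side left_end [248.7 242.1] 0.84 [ 0.5693 -0.2796  0.01  ]
side right_end [292.3 205.3] 0.76 [ 0.5566 -0.4398  0.01  ]
side profile [276.4 221.8] 0.63 [ 0.5622 -0.378   0.    ]
side [ 0.56589844 -0.36748163 -0.01868336] [ 0.56269275 -0.36195381 -0.07948041] rel (np.float64(-0.0033084004479940563), np.float64(0.005466970518250928)) -0.06079705804142843 rel fx (np.float64(-0.006923654560527085), np.float64(0.0083411023503059))
```

View pics/fin.png

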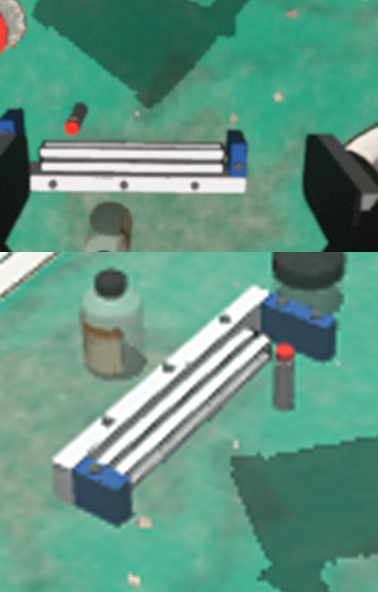

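The bar lies in the bay, parallel to the fence, between the stops at about y = +8 mm (it can't exceed ±9 mm there). I'll check the gap at each end from edge profiles in the wrist picture.

Run:
```python
from h import *
i=optics.camera('wrist'); g=cv2.cvtColor(i,cv2.COLOR_BGR2GRAY).astype(int); fx=np.load('fx.npy')
for c in(212,225,245,265,285,305,316):
    col=g[:,c-1:c+2].mean(1)
    print(c,[int(v) for v in col[255:295]], np.round(1e3*np.array(inv(fx,at('wrist',(c,275),.02))),0))
for b in(-.07,.0,.078): # predicted rows if flush: bar front bottom/top, rear top; fence front top/back top
    print(b,[np.round(proj('wrist',tf(fx,a,b,z)),1) for a,z in((-.02,0),(-.02,.02),(0,.02),(0,.03),(.014,.03))])
```

```text
212 [136, 135, 122, 98, 120, 167, 166, 129, 165, 234, 242, 241, 238, 209, 140, 93, 99, 166, 236, 242, 242, 230, 157, 90, 91, 154, 222, 236, 212, 170, 144, 142, 163, 199, 214, 175, 140, 138, 140, 138] [ -3. -64.]
225 [137, 132, 118, 104, 139, 187, 173, 130, 162, 230, 241, 241, 241, 225, 154, 92, 89, 162, 234, 242, 241, 235, 180, 108, 90, 142, 214, 239, 241, 239, 239, 239, 240, 240, 232, 179, 139, 134, 133, 134] [ -3. -47.]
245 [131, 130, 128, 116, 114, 142, 160, 134, 116, 176, 236, 242, 242, 230, 158, 97, 100, 163, 232, 242, 242, 237, 194, 121, 87, 120, 164, 203, 235, 240, 240, 239, 240, 240, 234, 195, 156, 147, 144, 142] [ -3. -20.]
265 [134, 131, 128, 117, 109, 139, 166, 147, 116, 166, 234, 242, 242, 232, 168, 106, 93, 121, 190, 238, 242, 242, 229, 151, 86, 103, 170, 230, 241, 240, 240, 240, 240, 240, 236, 206, 156, 138, 138, 139] [-3.  8.]
285 [129, 131, 130, 119, 99, 122, 166, 161, 121, 162, 234, 242, 242, 236, 188, 123, 91, 98, 168, 236, 243, 241, 230, 154, 86, 94, 159, 226, 240, 240, 239, 239, 240, 240, 234, 198, 147, 127, 123, 122] [-3. 35.]
305 [139, 137, 136, 130, 117, 132, 169, 165, 131, 162, 228, 241, 242, 238, 210, 140, 94, 100, 166, 235, 243, 242, 233, 173, 100, 90, 148, 216, 234, 204, 140, 106, 106, 130, 179, 208, 178, 141, 137, 137] [-3. 62.]
316 [130, 132, 132, 121, 100, 122, 165, 166, 131, 136, 200, 238, 241, 242, 229, 159, 98, 104, 170, 235, 242, 242, 233, 173, 104, 89, 137, 195, 228, 238, 240, 240, 240, 240, 240, 233, 181, 140, 136, 139] [-3. 77.]
-0.07 [array([210.7, 257.4]), array([207. , 263.7]), array([208. , 277.2]), array([206.1, 280.8]), array([206.8, 290.2])]
0.0 [array([260.4, 257.5]), array([259.2, 263.7]), array([259.5, 277.2]), array([258.9, 280.8]), array([259.1, 290.3])]
0.078 [array([315.8, 257.5]), array([317.3, 263.7]), array([316.8, 277.2]), array([317.6, 280.9]), array([317.3, 290.3])]
```

The edges match the flush prediction at both ends: the visible strip is 2.5–3 px, against 3.6 px predicted. The hand is clear, so I'm handing in.

```bash
python3 -c "
from h import *
print(order.sign_off())"
```

```text
the job is handed in; nothing more can be done
None
```

I handed the job in at about 30 s. By the last wrist-camera check, the profile lies in the bay flush against the fence at both ends, about 8 mm left of centre (12 mm allowed). I never touched the jar, bottle or spool. The judge's result was not reported back.

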